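# Index the microphone stand one hole over

### The job

Bring the microphone in: pull up the spring knob on the microphone's stand, swing its boom round to the next hole in the base towards the keyboard, and let the plunger snap fully into that hole. Go one hole only, and leave the stand that carries the light as it is.

Things in the scene. Friction and masses are not known exactly. Their poses are not given: they have to be found in the camera images.
- mic_knob (a point): Centre of the microphone stand's pull knob: plain upright aluminium cylinder, 28 mm across, 30 mm tall, centre 90 mm above the desk when home, 85 mm from the pivot axis. Below: a sleeve 20 mm across (top at 70 mm) on the tail plate (26 mm wide, top at 48 mm), which points from the pivot away from the microphone, roughly towards the robot.
- mic_pivot (a point): On the microphone stand's upright swivel axis, 50 mm above the desk. Fixed round base 210 mm across, 28 mm high; hub 48 mm across, 86 mm high. The base's top has five holes, 30 degrees apart, 85 mm from the axis; the plunger starts in the middle one. Boom (with round microphone and pop filter) and tail plate with knob turn as one: the boom goes one way, the knob opposite.
- mic_swing (a joint): Angle of the microphone boom about its upright axis, rad, positive anticlockwise seen from above. Starts at 0, in the middle hole; holes at -1.047, -0.524, 0, 0.524, 1.047. With the plunger clear it turns easily (2 N at the knob) and stays where left. The keyboard lies between the two stands (one left, one right of it), straight ahead of the robot (y within 50 mm of 0) and beyond them.
- mic_plunger (a joint): Pull of the microphone stand's plunger, m: 0 fully home in a hole, 0.024 at the upper stop. A spring pushes it down, 6 N when home, 9 N at 0.020. The pin is clear of the base from 0.014 up. Let go between holes it rests on the base at 0.014; within 8 mm (0.1 rad) of a hole it is drawn in by the countersink.
- light_swing (a joint): Angle of the boom of the other stand, rad; starts at 0 and is to stay there. That stand is identical, knob included, but carries a flat rectangular light panel (170 x 110 mm) in place of the microphone.

How it is judged:
By the outcome, as a careful person would: the job done as asked, in the order asked, and still so for the second after the job is handed in, with the robot touching nothing.
It also fails if it takes over 35 s, if anything falls off the work surface, if the arm or the gripper's body presses on something with over 40 N, if the wrist force passes 120 N, or if a joint passes its speed limit or range.

### The arm

A 7-joint arm with a two-finger parallel gripper is mounted at the origin on the work surface. World frame = base frame: x ahead of the robot, y to its left, z up, the work surface at z = 0. Lengths are in m, angles in rad, forces in N, time in s.
With the tool pointing down it reaches from about 0.4 to 0.875 m from the base axis. Payload 19.3 kg.
Tool frame: the origin (TCP) lies between the finger pads; the fingertips stand bot.tcp_to_tips ahead of it and the grasp point (between the pads) is the TCP (bot.tcp_to_tips is the distance from the TCP to the fingertips, in m); z points along the fingers, y is the line along which they close (so a half turn about z gives the same grasp; the last joint's range is limited). The gripper opens to 85 mm and grips with 20 to 120 N. Pads are 22 mm wide; open, the fingers measure 114 mm over their backs; the gripper's body (76 mm by 85 mm) begins 54 mm behind the grasp point. The pads swing forward as they close: fully open they stand 13 mm farther back than shut.
Start: joints at [-1.261, 0.521, -0.036, 1.599, 0.021, 1.021, -0.113], TCP at [0.232, 0.58, 0.25] pointing down, gripper open.
Joint ranges: [-2.91, 2.91], [-0.3, 2.13], [-1.5, 1.42], [0.17, 2.43], [-1.26, 4.41], [0.16, 1.93], [-2.52, 2.52]. Speed limits (rad/s): [1.89, 1.89, 2.39, 2.39, 3.01, 3.01, 3.01].

### API

Orientations are given as [roll, pitch, yaw] about the fixed x, y, z axes, in that order (R = Rz(yaw) Ry(pitch) Rx(roll)).
In Python, from workcell import telemetry, grab_frame, bot gives the robot as it stands. The module is installed in compiled form; this text tells all that it offers.
- The arm moves only by the shell command python3 -m crank 'ROWS' [FORCE]. ROWS is text: rows parted by semicolons, each of 7 numbers parted by spaces: the finger opening in m, from 0 to 0.0854, then the shift along the tool's x, y, z in m, then the turn, a rotation vector about the tool's x, y, z in degrees. A call has exactly 8 rows; each row shifts and turns the commanded pose from where the row before left it, along the tool's axes as they then stand; what a row does not reach is not made up. A row lasts 1/12 s, in which the tool goes at most 41.7 mm and 7.16 degrees, less where a joint would pass 70% of its speed; a pose out of reach is approached as far as the arm can. A call with a gripper value outside its range is refused whole. The fingers move at their own pace and stop on an object; FORCE is the grip in N (left out, the last holds). Time passes only in rows, so rows that do not move let the fingers close, or fill a call up. It gives the time, the measured TCP pose, the force, the opening and the grip force at its end, in the units of the state.
- telemetry.observe(): the state, without advancing time (a new reading comes with each control period).
- grab_frame(name): name is "scene" or "side" or "wrist"; returns a dict with "pixels" (480x640x3 uint8, red, green, blue), "depth" (480x640 float32, m along the optical axis (not along the pixel's ray), 0 where there is no reading), "vertical_fov" (degrees; the focal length in pixels is half the picture's height over the tangent of half this angle, whatever the lens; pixels are square), "cx", "cy" (the principal point, pixels), "R" (3x3) and "t" (3): a world point X has camera coordinates R X + t; the wrist camera has in their place "hand_eye" (4x4, takes a point from camera to tool coordinates, whose origin is the TCP and whose axes are the flange's). Camera axes: x right, y down, z forward; pixel columns grow to the right and rows downward; lengths in m; the calibration is good to about 2 mm. A picture is of the moment at which its call begins: read the wrist's pose just before it.
- bot.job_done(): hands the job in; it is judged then, once.
The state is a dict: "clock": time; "qpos": joint angles; "qd": joint speeds; "joint_efforts": joint torques, N m; "position": TCP position; "tool_rot": TCP orientation; "force": force on the tool from outside, world axes, zero at the start; "moment": the same for the moment, N m; "grip_width": finger opening in m; "finger_force": force on a finger pad.
Only numpy, scipy, OpenCV 4.12 (cv2) and the standard library are available. Lean on these libraries where they do the work, as an engineer would, in place of code of your own. Each camera call takes 0.05 s, during which the arm holds its last target. There are 200 camera calls.

## Working session

There is one attempt and no reset: what is moved stays moved. The work goes in short steps, Python scripts to look and compute and a shell command to move; the robot and the scene stay as the last step left them, time stands still between calls to the robot, and variables do not carry over. Pictures are saved under pics/ and viewed, at most 10 in all, crops included, and the job is handed in when it is done.

```bash
mkdir -p pics
cat > h.py <<'E'
import numpy as np, cv2
from workcell import telemetry, grab_frame, bot
def save(f,n): cv2.imwrite('pics/'+n,cv2.cvtColor(f['pixels'],cv2.COLOR_RGB2BGR))
def world(f,u,v,T=None):
    F=240/np.tan(np.radians(f['vertical_fov'])/2); d=f['depth'][int(v),int(u)]
    p=np.array([(u-f['cx'])/F*d,(v-f['cy'])/F*d,d])
    if 'R' in f: return f['R'].T@(p-f['t'])
    return p
E
python3 - <<'E'
from h import *
s=telemetry.observe();print(s, bot.tcp_to_tips)
for n in('scene','side'):
    f=grab_frame(n);save(f,n+'1.png');np.savez(n+'1.npz',**f);print(n,f['vertical_fov'],f['R'],f['t'])
E
```

```text
{'clock': 0.0, 'qpos': array([-1.26120625,  0.52201578, -0.03629922,  1.60002738,  0.02118982,
        1.02111657, -0.11277351]), 'qd': array([ 1.31789025e-03,  1.64855005e-03, -2.04337418e-04,  1.07795813e-03,
        5.29106520e-05,  1.02209912e-03,  8.89512139e-04]), 'joint_efforts': array([ 1.42465691e-03, -9.27094245e+01,  1.98051922e+00, -3.69940317e+01,
        1.79453212e-02,  8.06627126e-03, -8.53729375e-06]), 'position': array([0.23162677, 0.58013479, 0.24971801]), 'tool_rot': array([-3.14041375e+00,  9.13368208e-05,  2.76178975e+00]), 'force': array([ 0.27274601, -0.14466536, -0.74809874]), 'moment': array([0.01360896, 0.03734234, 0.0017371 ]), 'finger_force': 0.0, 'grip_width': 0.08551114652348299} 0.019
scene 53.263477795833225 [[-0.72581757  0.68776983  0.01270909]
 [ 0.54029886  0.58142886 -0.60829074]
 [-0.42575345 -0.4346414  -0.79361254]] [ 0.41884451 -0.26952126  1.05358719]
side 46.078115382028095 [[ 0.91560869 -0.4019284   0.0106906 ]
 [-0.27465327 -0.6446472  -0.71343926]
 [ 0.29364316  0.65029498 -0.70063552]] [-0.53172216  0.2098459   0.91470413]
```

View pics/scene1.png

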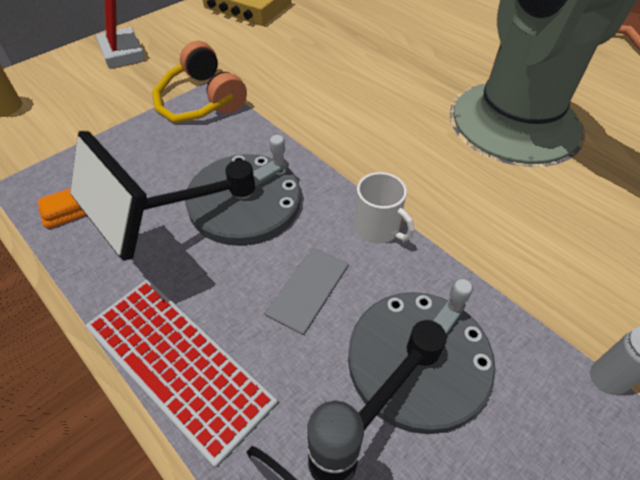

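View pics/side1.png

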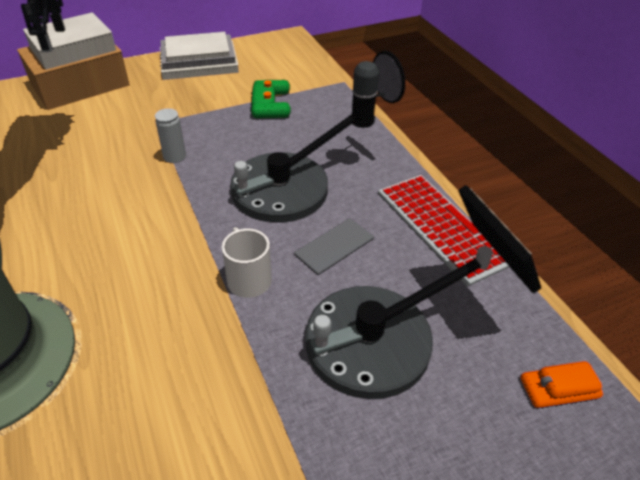

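The scene view shows the mic stand lower right, with its knob at about (460,290) and hub at (428,342). In the side view the knob is at (241,167) and the hub at (280,163). The light stand is the other one, on the robot's right.

Run:
```python
from h import *
def ray(f,u,v,z):
    F=240/np.tan(np.radians(float(f['vertical_fov']))/2)
    d=f['R'].T@np.array([(u-f['cx'])/F,(v-f['cy'])/F,1]);c=-f['R'].T@f['t']
    return c+d*(z-c[2])/d[2]
S=dict(np.load('scene1.npz'));D=dict(np.load('side1.npz'))
for n,f,k,h,kb in(('scene',S,(461,287),(428,335),(180,370)),('side',D,(241,164),(280,159),(440,225))):
    print(n,'knob top',world(f,*k),ray(f,*k,.105),'hub',world(f,*h),ray(f,*h,.086),'kb',world(f,*kb))
# cloud around the mic stand
F=240/np.tan(np.radians(float(S['vertical_fov']))/2)
for n,f in(('s',S),('d',D)):
    F=240/np.tan(np.radians(float(f['vertical_fov']))/2)
    v,u=np.mgrid[:480,:640];d=f['depth']
    P=np.stack([(u-f['cx'])/F*d,(v-f['cy'])/F*d,d],-1)
    W=(P-f['t'])@f['R']
    k=world(f,*((461,287) if n=='s' else (241,164)))
    near=(np.hypot(W[...,0]-k[0],W[...,1]-k[1])<.04)&(d>0)
    m=near&(W[...,2]>.098)&(W[...,2]<.112)
    print(n,'knobtop pts',m.sum(),np.median(W[m],0),W[m].min(0),W[m].max(0))
    hb=world(f,*((428,335) if n=='s' else (280,159)))
    m=(np.hypot(W[...,0]-hb[0],W[...,1]-hb[1])<.04)&(abs(W[...,2]-.086)<.005)&(d>0)
    print(n,'hubtop',m.sum(),W[m].mean(0),W[m].min(0),W[m].max(0))
    m=(np.hypot(W[...,0]-hb[0],W[...,1]-hb[1])<.13)&(abs(W[...,2]-.028)<.004)&(d>0)
    print(n,'base',W[m].min(0),W[m].max(0))
    # mug and other tall things near
    m=(np.hypot(W[...,0]-k[0],W[...,1]-k[1])<.25)&(d>0)&(W[...,2]>.12)
    print(n,'tall',m.sum(),W[m].min(0) if m.any() else 0,W[m].max(0) if m.any() else 0)
```

```text
scene knob top [0.51197695 0.20258545 0.10425747] [0.51248668 0.20274908 0.105     ] hub [0.59351917 0.21433683 0.08644699] [0.59328454 0.2142504  0.086     ] kb [ 0.85675847 -0.00539878  0.01630516]
side knob top [0.50759815 0.20377229 0.10275152] [0.50684691 0.20092881 0.105     ] hub [0.59384736 0.21347376 0.08292818] [0.59247816 0.20965525 0.086     ] kb [ 0.84328454 -0.02700065  0.01189852]
s knobtop pts 274 [0.51069553 0.20366535 0.10383558] [0.49565651 0.18948583 0.09803479] [0.52215506 0.21645603 0.10699472]
s hubtop 929 [0.5938613  0.21514714 0.08625005] [0.56868054 0.1913242  0.08116741] [0.61664962 0.23805852 0.08983589]
s base [0.48713581 0.1100265  0.02402407] [0.69688149 0.31846677 0.03199389]
s tall 50 [0.7387152  0.23067479 0.12009375] [0.75093249 0.24233681 0.12430479]
d knobtop pts 108 [0.5048422  0.19900934 0.10292137] [0.49209706 0.18632831 0.09857559] [0.51864606 0.21558755 0.10618498]
d hubtop 278 [0.58909921 0.21128061 0.08531586] [0.56637772 0.18810666 0.08100667] [0.61432239 0.23811868 0.08943628]
d base [0.48602868 0.10795441 0.02401195] [0.69329602 0.31655242 0.03198399]
d tall 25 [0.73839191 0.22719013 0.1201768 ] [0.75516995 0.243082   0.12727638]
```

```bash
A='0.0854 -0.0248 -0.0155 0 0 0 0'; python3 -m crank '0.0854 -0.0248 -0.0155 0 0 0 0;0.0854 -0.0248 -0.0155 0 0 0 0;0.0854 -0.0248 -0.0155 0 0 0 0;0.0854 -0.0248 -0.0155 0 0 0 0;0.0854 -0.0248 -0.0155 0 0 0 0;0.0854 -0.0248 -0.0155 0 0 0 0;0.0854 -0.0248 -0.0155 0 0 0 0;0.0854 -0.0248 -0.0155 0 0 0 0' 40
python3 -m crank '0.0854 -0.0248 -0.0155 0 0 0 0;0.0854 -0.0248 -0.0155 0 0 0 0;0.0854 -0.0248 -0.0155 0 0 0 0;0.0854 -0.0248 -0.0155 0 0 0 0;0.0854 -0.0248 -0.0155 0 0 0 0;0.0854 -0.0248 -0.0155 0 0 0 0;0.0854 -0.0248 -0.0155 0 0 0 0;0.0854 -0.0248 -0.0155 0 0 0 0'
python3 -m crank '0.0854 0 0 0 0 0 -4;0.0854 0 0 0 0 0 -4;0.0854 0 0 0 0 0 -4;0.0854 0 0 0 0 0 -4;0.0854 0 0 0 0 0 -4;0.0854 0 0 0 0 0 -4;0.0854 0 0 0 0 0 -4.6;0.0854 0 0 0 0 0 0'
python3 - <<'E'
from h import *
s=telemetry.observe();f=grab_frame('wrist');save(f,'w1.png')
from scipy.spatial.transform import Rotation as R
F=240/np.tan(np.radians(f['vertical_fov'])/2);v,u=np.mgrid[:480,:640];d=f['depth']
P=np.stack([(u-f['cx'])/F*d,(v-f['cy'])/F*d,d],-1);H=f['hand_eye']
Q=R.from_euler('xyz',s['tool_rot']).as_matrix()
W=(P@H[:3,:3].T+H[:3,3])@Q.T+s['position']
k=np.array([.508,.203]);m=(d>0)&(np.hypot(*(np.moveaxis(W[...,:2]-k,-1,0)))<.035)&(abs(W[...,2]-.105)<.004)
print(s['position'],s['tool_rot'],s['clock'],m.sum())
if m.any(): print('knob',W[m].mean(0),W[m].min(0),W[m].max(0))
k=np.array([.592,.213]);m=(d>0)&(np.hypot(*(np.moveaxis(W[...,:2]-k,-1,0)))<.035)&(abs(W[...,2]-.086)<.004)
if m.any(): print('hub',W[m].mean(0),W[m].min(0),W[m].max(0))
E
```

```text
clock: 0.77
position: [0.3706, 0.3904, 0.2502]
tool_rot: [-3.141, -0.0, 2.762]
force: [0.8, 0.1, 0.6]
grip_width: 0.0851
finger_force: 0.0
clock: 1.43
position: [0.5088, 0.2016, 0.2501]
tool_rot: [-3.141, -0.0, 2.762]
force: [0.6, 0.3, -0.2]
grip_width: 0.0853
finger_force: 0.0
clock: 2.1
position: [0.5082, 0.2029, 0.25]
tool_rot: [-3.141, -0.001, -3.018]
force: [0.9, -0.4, -0.1]
grip_width: 0.0854
finger_force: 0.0
[0.50815255 0.20286881 0.25004364] [-3.14145537e+00 -5.80547027e-04 -3.01818823e+00] 2.1 955
knob [0.50416557 0.20293319 0.10305999] [0.49132496 0.19021274 0.10100647] [0.51721601 0.21550435 0.10514461]
hub [0.58732787 0.21425974 0.08505321] [0.56492828 0.19097087 0.08201447] [0.61214569 0.23755618 0.0876809 ]
```

View pics/w1.png

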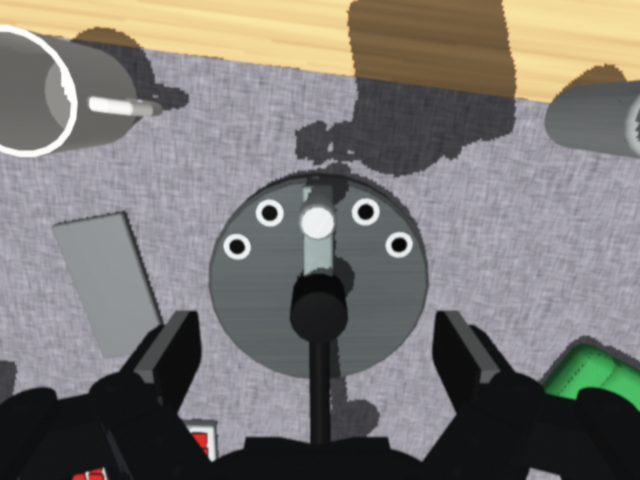

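The wrist view shows the mic knob at (317,222), with a clear hole on each side at (270,213) and (366,212). The fingers straddle the tail plate, so I can descend and grip.

```bash
python3 -m crank '0.0854 0.002 0 0.02 0 0 0;0.0854 0 0 0.028 0 0 0;0.0854 0 0 0.03 0 0 0;0.0854 0 0 0.03 0 0 0;0.0854 0 0 0.025 0 0 0;0.0854 0 0 0.015 0 0 0;0.0854 0 0 0.008 0 0 0;0.06 0 0 0 0 0 0' 50
python3 -m crank '0.04 0 0 0 0 0 0;0.01 0 0 0 0 0 0;0.01 0 0 0 0 0 0;0.01 0 0 0 0 0 0;0.01 0 0 0 0 0 0;0.01 0 0 0 0 0 0;0.01 0 0 0 0 0 0;0.01 0 0 0 0 0 0' 50
```

```text
clock: 2.82
position: [0.5056, 0.2025, 0.0929]
tool_rot: [-3.141, -0.002, -3.024]
force: [-1.6, -0.1, 1.1]
grip_width: 0.0752
finger_force: 0.0
clock: 3.48
position: [0.5068, 0.2031, 0.0955]
tool_rot: [3.141, 0.002, -3.022]
force: [-1.3, 0.1, 11.3]
grip_width: 0.0263
finger_force: 48.4
```

```bash
python3 -m crank '0.01 0 0 -0.003 0 0 0;0.01 0 0 -0.003 0 0 0;0.01 0 0 -0.003 0 0 0;0.01 0 0 -0.003 0 0 0;0.01 0 0 -0.003 0 0 0;0.01 0 0 -0.003 0 0 0;0.01 0 0 -0.002 0 0 0;0.01 0 0 0 0 0 0' 50
python3 - <<'E'
from h import *
f=grab_frame('side');c=f['pixels'][110:230,190:350];f['pixels']=cv2.resize(c,None,fx=4,fy=4);save(f,'lift.png')
E
```

```text
clock: 4.15
position: [0.5066, 0.2029, 0.1148]
tool_rot: [3.141, 0.001, -3.022]
force: [4.0, 3.0, -10.1]
grip_width: 0.0264
finger_force: 49.7
```

View pics/lift.png

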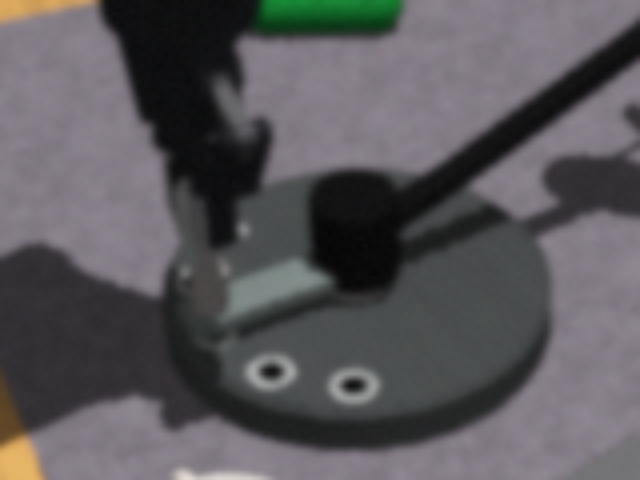

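The knob is up about 19 mm and pulls down with 10 N, as the spring should, and the plunger is clear of the base. Next I swing it clockwise, which moves the knob towards +y and the mic towards the keyboard.

```bash
python3 -m crank '0.01 0 0 0 0 0 1;0.01 -0.0001 0.0037 0 0 0 2.5;0.01 -0.0001 0.0037 0 0 0 2.5;0.01 -0.0001 0.0037 0 0 0 2.5;0.01 -0.0001 0.0037 0 0 0 2.5;0.01 -0.0001 0.0037 0 0 0 2.5;0.01 -0.0001 0.0037 0 0 0 1.5;0.01 0 0 0 0 0 0' 50
```

```text
clock: 4.87
position: [0.5067, 0.2255, 0.1141]
tool_rot: [-3.141, -0.001, 2.998]
force: [1.8, 0.5, -9.6]
grip_width: 0.0262
finger_force: 50.1
```

```bash
python3 -m crank '0.01 0 0 0 0 0 1;0.01 -0.0001 0.0037 0 0 0 2.5;0.01 -0.0001 0.0037 0 0 0 2.5;0.01 -0.0001 0.0037 0 0 0 2.5;0.01 -0.0001 0.0037 0 0 0 2.5;0.01 -0.0001 0.0037 0 0 0 2.5;0.01 -0.0001 0.0037 0 0 0 1.5;0.01 0 0 0 0 0 0' 50
python3 - <<'E'
from h import *
p=telemetry.observe()['position']
for c in([.591,.2135],[.593,.2145],[.589,.2130]):
    a=np.array([.5066,.2029])-c;b=p[:2]-c
    print(np.degrees(np.arctan2(a[0]*b[1]-a[1]*b[0],a@b)),np.hypot(*a),np.hypot(*b))
E
```

```text
clock: 5.53
position: [0.5125, 0.2465, 0.1139]
tool_rot: [-3.141, -0.002, 2.737]
force: [-4.5, 2.9, -9.4]
grip_width: 0.0265
finger_force: 50.2
-29.976113686565853 0.08506303545018827 0.08515070644557185
-29.34168122432423 0.08717522583853733 0.08662302448648655
-30.654091878081115 0.08301668506993029 0.08351027361920205
```

```bash
python3 -m crank '0.01 0 0 0.003 0 0 0;0.01 0 0 0.003 0 0 0;0.01 0 0 0.003 0 0 0;0.01 0 0 0.003 0 0 0;0.01 0 0 0.002 0 0 0;0.01 0 0 0 0 0 0;0.05 0 0 0 0 0 0;0.0854 0 0 0 0 0 0'
python3 -m crank '0.0854 0 0 0 0 0 0;0.0854 0 0 0 0 0 0;0.0854 0 0 0 0 0 0;0.0854 0 0 0 0 0 0;0.0854 0 0 -0.01 0 0 0;0.0854 0 0 -0.03 0 0 0;0.0854 0 0 -0.03 0 0 0;0.0854 0 0 -0.03 0 0 0'
python3 -m crank '0.0854 0 0 -0.03 0 0 0;0.0854 0 0 -0.02 0 0 0;0.0854 0 0 0 0 0 0;0.0854 0 0 0 0 0 0;0.0854 0 0 0 0 0 0;0.0854 0 0 0 0 0 0;0.0854 0 0 0 0 0 0;0.0854 0 0 0 0 0 0'
python3 - <<'E'
from h import *
from scipy.spatial.transform import Rotation as R
s=telemetry.observe();f=grab_frame('wrist');save(f,'w2.png')
F=240/np.tan(np.radians(f['vertical_fov'])/2);v,u=np.mgrid[:480,:640];d=f['depth']
P=np.stack([(u-f['cx'])/F*d,(v-f['cy'])/F*d,d],-1);H=f['hand_eye']
W=(P@H[:3,:3].T+H[:3,3])@R.from_euler('xyz',s['tool_rot']).as_matrix().T+s['position']
m=(d>0)&(np.hypot(W[...,0]-.5125,W[...,1]-.2465)<.03)&(W[...,2]>.095)&(W[...,2]<.14)
print(m.sum(),np.median(W[m],0),W[m].min(0),W[m].max(0))
h=(d>0)&(np.hypot(W[...,0]-.59,W[...,1]-.2135)<.035)&(abs(W[...,2]-.086)<.006);print('hub',W[h].mean(0),np.median(W[h],0))
E
```

```text
clock: 6.2
position: [0.5138, 0.2455, 0.1007]
tool_rot: [3.141, 0.0, 2.738]
force: [0.6, 0.3, 1.4]
grip_width: 0.0491
finger_force: 0.0
clock: 6.87
position: [0.5133, 0.2459, 0.2022]
tool_rot: [-3.141, -0.0, 2.737]
force: [0.1, 0.6, -0.2]
grip_width: 0.0854
finger_force: 0.0
clock: 7.53
position: [0.5133, 0.2459, 0.2496]
tool_rot: [-3.141, -0.001, 2.737]
force: [-0.1, 1.1, 0.3]
grip_width: 0.0854
finger_force: 0.0
1190 [0.50878614 0.24698509 0.10293571] [0.49645314 0.23283734 0.09503973] [0.5241905  0.26034162 0.10517309]
hub [0.58705467 0.21551739 0.08504932] [0.5869821  0.21558171 0.08518746]
```

View pics/w2.png

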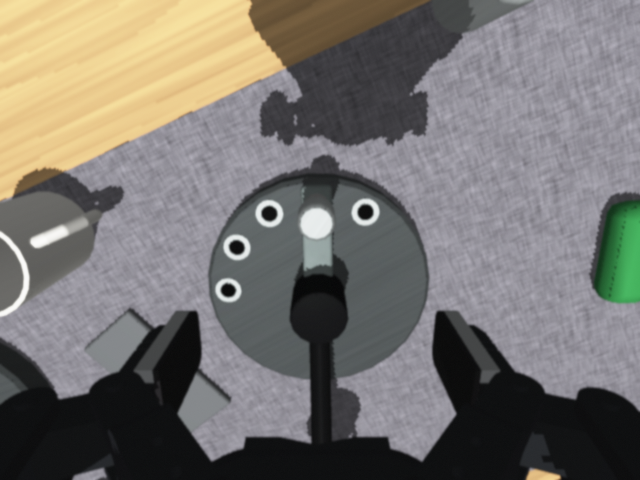

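The wrist view shows the knob at (317,222) with one free hole to its right and three to its left, so it moved exactly one hole. The knob top reads 0.103 m, the same as its home reading before the lift, so the plunger is fully in.

```bash
python3 -c "
from workcell import bot; print(bot.job_done())"
```

```text
the job is handed in; nothing more can be done
None
```

I moved the microphone boom one hole towards the keyboard, the knob is back at its home height so the plunger is fully in, the robot never went near the light stand, and the job is handed in at about 7.5 s.

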